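Click a battery pack into the charging cradle

ROBOT

A 6-joint arm with a two-finger parallel gripper is mounted at the origin on the work surface. World frame = base frame: x ahead of the robot, y to its left, z up, the work surface at z = 0. Lengths are in m, angles in rad, forces in N, time in s.
With the tool pointing down it reaches from about 0.275 to 0.85 m from the base axis. Payload 5.2 kg.
Tool frame: the origin (TCP) lies midway between the tips of the shut fingers; the grasp point (between the pads) lies 19 mm behind it; y points along the fingers, x is the direction in which the jaws open and shut, and the axes are right-handed (so a half turn about y gives the same grasp; the last joint's range is limited). The gripper opens to 85 mm and grips with 20 to 120 N. Pads are 22 mm wide; open, the fingers measure 114 mm over their backs; the gripper's body (76 mm by 85 mm) begins 54 mm behind the grasp point. The pads swing forward as they close: fully open they stand 13 mm farther back than shut.
Start: joints at [1.111, 0.259, 1.535, -0, 1.348, -0.203], TCP at [0.14, 0.532, 0.231] pointing down, gripper open.
Joint ranges: [-3.14, 3.14], [-0.91, 2.08], [0.19, 2.58], [-1.22, 4.36], [0.22, 2.71], [-3.12, 3.12]. Speed limits (rad/s): [2.57, 2.57, 3.14, 3.14, 3.14, 3.14].

INTERFACE

Orientations are given as a unit quaternion [x, y, z, w].
In Python, from station import bot gives the robot as it stands.
- The arm moves only by the tool arm_command, never from a script. Its argument "increments" is a list of rows, each an object with "linear": the shift along the tool's x, y, z in cm, a list of three; "turn": the turn about the tool's y in degrees. In form: [{"linear": [dx, dy, dz], "turn": turn}, ...]. A call has 1 to 10 rows; each row is the pose to reach, as a shift and turn from the pose commanded when the call began, along the tool's axes at that moment; what a row does not reach only later rows make up. A row lasts 1/10 s, in which the tool goes at most 50 mm and 8.59 degrees, less where a joint would pass 70% of its speed; a pose out of reach is approached as far as the arm can. A call with a gripper value outside its range is refused whole. "grip" is the gripper's target within -1 to 1 (fully open at 1, half-way at 0, shut at -1), set as the call begins (left out, the last holds). The fingers move at their own pace and stop on an object; the grip force is fixed at half the most. Time passes only in rows, so rows that repeat a pose let the fingers close. It gives the time, the measured TCP pose, the force and the opening at its end, in the units of the state.
- bot.get_state(): the state, without advancing time (a new reading comes with each control period).
- bot.grab_frame(name): name is "side" or "top"; returns a dict with "img" (420x560x3 uint8, blue, green, red), "depth" (420x560 float32, m along the optical axis (not along the pixel's ray), 0 where there is no reading), "camera_matrix" (3x3 intrinsics, pixels), "R" (3x3) and "t" (3): a world point X has camera coordinates R X + t. Camera axes: x right, y down, z forward; pixel columns grow to the right and rows downward; lengths in m; the calibration is good to about 2 mm. A picture is of the moment at which its call begins.
- bot.finish_job(): hands the job in, once; it reports no verdict.
The state is a dict: "t": time; "joint_positions": joint angles; "dq": joint speeds; "effort": joint torques, N m; "eef_pos": TCP position; "ee_rot": TCP orientation; "contact_force": force on the tool from outside, world axes, zero at the start; "torque": the same for the moment, N m; "gripper_width": opening from 0.0 (shut) to 1.0 (fully open).
Only numpy, scipy, OpenCV 4.12 (cv2) and the standard library are available. Lean on these libraries where they do the work, as an engineer would, in place of code of your own. Each camera call takes 0.05 s, during which the arm holds its last target.

TASK

Load the wide battery pack (not the narrow one) into the charging cradle: set it down in front of the rails and slide it in under the lips, past the sprung pawl, until the pawl clicks back behind it and keeps it from coming out, then let go of it. Push gently, with never more than about 10 N, and stop once it has clicked, without driving the contact plate at the end to the bottom of its travel; leave everything else on the table where it is.

Things in the scene. Friction and masses are not known exactly. Their poses are not given: they have to be found in the camera images.
- cradle: Charging cradle, grey, fixed to the table. Origin on the table surface at the mouth of its two rails, on the channel's centre line; +x = the way a pack is pushed in, z up. Base plate 6 mm thick, x -77 to 198, y -67 to 67 mm; the bare plate before the mouth (x < 0) is the porch. The carriage inside (pawl, end block) stands off by s = 0 to 30 mm along x: s varies, is not reported, and pushing does not change it.
- cradle_mouth (a point): Centre of the channel's mouth, on top of the base plate (cradle x = 0, 6 mm above the table), axes as the cradle. Rails x 0 to 195 mm, 53 mm apart inside, tops 40 mm above the table; lips on them leave 42 mm between and 30 mm height above the plate, so a pack only goes in by sliding from the porch along +x. Porch walls, 22 mm high, flare to 77 mm apart at x = -20 mm.
- cradle_gap (a point): Point on the plate at the inner face of the +y rail, cradle x = 54, y = 26.5 mm, in an opening (x 18 to 90 mm) of that rail where the sprung steel pawl sits. The pawl's tip is at x = 54 + s mm, reaching 9 mm into the channel, and clicks back behind the pack when the pack's centre passes x = 87 + s mm. Pushing past takes up to about 8 N; the click shows as a small drop.
- cradle_end (a point): Far end of the channel, on the plate (cradle x = 195 mm). The end block, under a bridge 46 mm high at x = 135 + s to 151 + s mm, carries a sprung contact plate that meets the pack's front 3 mm before the click (2.2 N, then 1.1 N per mm) and bottoms 7 mm beyond the click. Once let go, the spring sets the pack back on the pawl. Driving it to the bottom bends its contacts.
- pawl (a joint): Swing of the sprung pawl in rad: 0 = at rest, reaching into the channel (before the pack arrives, and again once the pack is past it and caught); about 0.2 to 0.4 while a pack is holding it aside.
- plunger (a joint): How far the sprung contact plate at the end of the channel is pressed in, m: 0 = free, about 0.003 at the click, 0.010 = bottomed on the end block. It must stay below 0.0095 (about 12.5 N). About 0.003 remains when the pack rests against the pawl.
- pack_mid (a point): Wide battery pack, grey: slab 60 mm long (x) by 50 mm wide (y) by 26 mm high, with a central fin on top, 44 mm long (x), 16 mm thick (y), from 26 to 68 mm above the underside, to be held across its thickness. 150 to 310 g. Point at its centre, 34 mm above its underside. Both ends alike: goes in either way round, long side along the channel. Starts upright on the table.
- spare_mid (a point): A narrow battery pack of the same kind, same length, height and fin but only 32 mm wide; it does not belong in this cradle. Stands on the table; the point is at its centre, 34 mm above its underside.
- tape_mid (a point): Roll of pale tape lying flat, 90 mm across, 20 mm high; point at its centre. A bystander.
- can_mid (a point): Upright metal can, 52 mm across, 150 mm high; point at its centre. A bystander.
- mug_mid (a point): White mug, 76 mm across, 90 mm high; point at its centre. A bystander.
- driver_grip (a point): Black-handled screwdriver lying on the table; point in its handle. A bystander.
- eraser_mid (a point): Whiteboard eraser, 50 x 110 x 30 mm; point at its centre. A bystander.
Things that resemble listed ones, but are neither listed nor needed, are in the scene too. What is shaped like the part that bears pack_mid but turquoise or yellow is not meant.

How it is judged:
On the way:
1. the pack, lying flat in the channel under the lips, holds the pawl aside (y of pack_mid in the frame of cradle between -0.006 and 0.006 m and z of pack_mid in the frame of cradle between 0.036 and 0.046 m and angle between the x axis of pack_mid and the x axis of cradle, either way round below 0.12 rad and angle between pack_mid's own z axis and vertical below 0.12 rad and x of pack_mid in the frame of cradle above 0.015 m and value of joint pawl above 0.12 rad), for 0.1 s.
At the end, for the whole second after the job is handed in: The wide pack lies flat in the cradle's channel (within 6 mm of its centre line, within 0.12 rad of straight and upright, on the base plate), its centre more than 75 mm inside the mouth, at rest, with the pawl back at rest behind it (below 0.06 rad), released (y of pack_mid in the frame of cradle between -0.006 and 0.006 m and z of pack_mid in the frame of cradle between 0.036 and 0.046 m and angle between the x axis of pack_mid and the x axis of cradle, either way round below 0.12 rad and angle between pack_mid's own z axis and vertical below 0.12 rad and x of pack_mid in the frame of cradle above 0.075 m and value of joint pawl below 0.06 rad and linear speed of pack below 0.02 m/s); the robot touches nothing.
It fails at once if the contact plate is driven to the bottom of its travel (value of joint plunger above 0.0095 m).
It fails at once if the pack, once its centre is inside the mouth, is pressed against the cradle with more than 60 N (x of pack_mid in the frame of cradle above 0 m and contact force between pack and cradle above 60 N).
It fails at once if the robot presses on the cradle with more than 60 N (contact force between the arm and cradle above 60 N).
It fails at once if the fingers press on the cradle with more than 60 N (contact force between the fingers and cradle above 60 N).
It fails at once if another thing on the table is moved by more than 25 mm (distance of any of spare_mid, tape_mid, can_mid, mug_mid, driver_grip, eraser_mid from where it was at the start of the episode above 0.025 m).
It also fails if it takes over 67 s, if anything falls off the work surface, if the arm or the gripper's body presses on something with over 40 N, if the wrist force passes 120 N, or if a joint passes its speed limit or range.

## Working session

There is one attempt and no reset: what is moved stays moved. The work goes in short steps, Python scripts to look and compute and a tool call to move; the robot and the scene stay as the last step left them, time stands still between calls to the robot, and variables do not carry over. Pictures are saved under pics/ and viewed, and the job is handed in when it is done.

Besides the shell and the picture viewer there is one more tool, called after "Call:" by a JSON object that holds its "op" and its "data", one argument or row to a line. arm_command: Moves the arm, as the interface text tells. Its arguments: {"type":"object","properties":{"increments":{"type":"array"},"grip":{"type":"number"}},"required":["increments"]}

```bash
mkdir -p pics; ls; python3 - <<'E'
from station import bot
import cv2,numpy as np
print(bot.get_state())
for n in("top","side"):
    f=bot.grab_frame(n); cv2.imwrite(f"pics/{n}0.png",f["img"]); np.savez(f"{n}0.npz",**f); print(n,f["camera_matrix"],f["R"],f["t"])
E
```

```text
pics
{'t': 0.0, 'joint_positions': array([ 1.11117063e+00,  2.59354879e-01,  1.53612348e+00,  6.09839438e-06,
        1.34801189e+00, -2.02816170e-01]), 'dq': array([ 2.58402166e-04,  3.25199309e-03,  5.87272999e-05, -1.97436922e-03,
       -5.03525810e-04,  9.05421781e-04]), 'effort': array([ 3.03942325e-03, -4.46028328e+01, -2.90573716e+01, -1.12998785e-04,
        1.17604728e-02, -4.06731203e-05]), 'eef_pos': array([0.13943221, 0.53146329, 0.2304521 ]), 'ee_rot': array([ 0.56020231,  0.43125323, -0.43246085, -0.5596174 ]), 'contact_force': array([ 0.45177422, -0.4700028 ,  0.35998576]), 'torque': array([ 0.03465759, -0.02070248, -0.02134931]), 'gripper_width': 1.0012254391042785}
top [[470.93807754   0.         274.88196722]
 [  0.         470.93807754 214.90305033]
 [  0.           0.           1.        ]] [[ 2.76390604e-02 -9.99609638e-01  4.08104725e-03]
 [-9.84623330e-01 -2.79287176e-02 -1.72443859e-01]
 [ 1.72490522e-01  7.47891916e-04 -9.85010894e-01]] [-0.02177872  0.56246055  1.15616764]
side [[480.67485853   0.         280.84440366]
 [  0.         480.67485853 200.53035968]
 [  0.           0.           1.        ]] [[ 0.98797837 -0.1539224  -0.01437496]
 [-0.11483302 -0.6684488  -0.73483984]
 [ 0.10349939  0.72765658 -0.67808832]] [-0.56201362  0.14592804  1.158517  ]
```

View pics/top0.png

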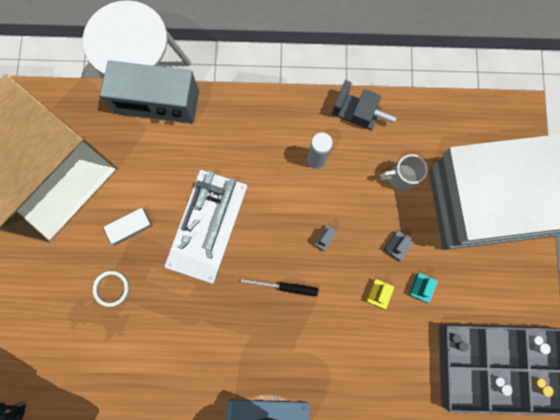

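View pics/side0.png

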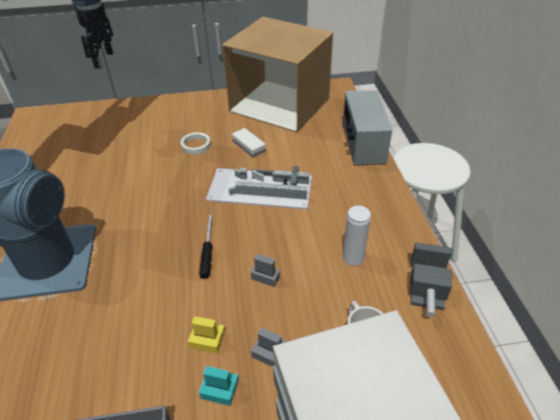

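```bash
python3 - <<'E'
import cv2,numpy as np
t=cv2.imread("pics/top0.png")
a=cv2.resize(t[215:275,295:430],None,fx=5.8,fy=5.8,interpolation=cv2.INTER_CUBIC)
cv2.imwrite("pics/packs.png",a)
b=cv2.resize(t[160:290,155:255],None,fx=4.6,fy=4.6,interpolation=cv2.INTER_CUBIC)
cv2.imwrite("pics/cr.png",b)
E
```

```text
(no output)
```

View pics/packs.png

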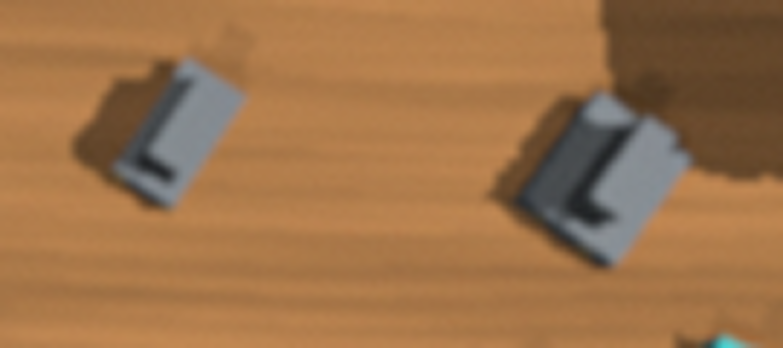

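View pics/cr.png

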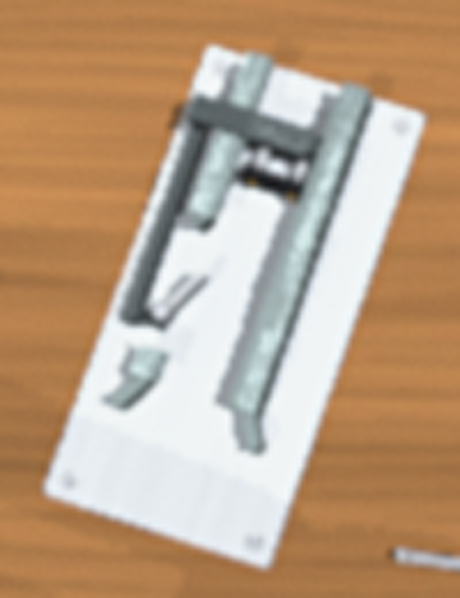

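```bash
cat > h.py <<'E'
import cv2,numpy as np
def ray(f,uv,z):
    K,R,t=f["camera_matrix"],f["R"],f["t"]
    uv=np.atleast_2d(uv).astype(float)
    d=np.c_[uv,np.ones(len(uv))]@np.linalg.inv(K).T@R
    c=-R.T@t
    return c+d*((z-c[2])/d[:,2])[:,None]
def cloud(f):
    h,w=f["depth"].shape; u,v=np.meshgrid(np.arange(w),np.arange(h))
    p=np.stack([u,v,np.ones_like(u)],-1)@np.linalg.inv(f["camera_matrix"]).T*f["depth"][...,None]
    return (p-f["t"])@f["R"]
def proj(f,X):
    p=np.atleast_2d(X)@f["R"].T+f["t"]; p=p@f["camera_matrix"].T; return p[:,:2]/p[:,2:]
def rect(P):
    (c,s,a)=cv2.minAreaRect((np.asarray(P)[:,:2]*1000).astype(np.float32)); return np.round(c,1),np.round(s,1),round(a,1)
E
python3 - <<'E'
from h import *
f=np.load("top0.npz"); s=np.load("side0.npz")
for nm,f,win in(("top",f,{"wide":(380,225,420,265),"narrow":(310,220,340,255)}),("side",s,{"wide":(245,325,290,370),"narrow":(245,250,285,290)})):
    C=cloud(f)
    print(nm,"table z",np.median(C[250:262,255:300,2] if nm=="top" else C[290:310,120:180,2]))
    for k,(u0,v0,u1,v1) in win.items():
        P=C[v0:v1,u0:u1]; dz=f["depth"][v0:v1,u0:u1]>0
        hsv=cv2.cvtColor(f["img"][v0:v1,u0:u1],cv2.COLOR_BGR2HSV)
        g=(hsv[...,1]<70)&dz
        for lo,hi in((.058,.078),(.018,.034)):
            m=g&(P[...,2]>lo)&(P[...,2]<hi)
            print(k,lo,m.sum(),rect(P[m]),np.round(P[m].mean(0),4))
f=np.load("top0.npz")
im=f["img"]; sub=np.zeros(im.shape[:2],np.uint8)
hsv=cv2.cvtColor(im,cv2.COLOR_BGR2HSV)
m=((hsv[...,1]<60)).astype(np.uint8); m[:160]=0;m[290:]=0;m[:,:160]=0;m[:,255:]=0
c=max(cv2.findContours(m,0,2)[0],key=cv2.contourArea)[:,0]
P=ray(f,c,.006); print("plate",rect(P)); 
b=cv2.approxPolyDP(c,6,True)[:,0]; print(np.c_[b,np.round(ray(f,b,.006)[:,:2]*1000)])
E
```

```text
top table z 0.0004298420572512987
wide 0.058 129 (array([ 497.2, -328. ]), array([16.3, 45.1]), 53.2) [ 0.497  -0.3275  0.0674]
wide 0.018 311 (array([ 497.8, -328.6]), array([51.4, 61.4]), 54.1) [ 0.4957 -0.3244  0.0263]
narrow 0.058 119 (array([ 512.8, -137.8]), array([15.8, 45. ]), 57.4) [ 0.5123 -0.1375  0.0679]
narrow 0.018 153 (array([ 512.1, -138.2]), array([31.3, 60.3]), 56.7) [ 0.5081 -0.1352  0.0263]
side table z 0.00037571933819013806
wide 0.058 229 (array([ 495. , -328.5]), array([17.7, 44.4]), 55.3) [ 0.4952 -0.3301  0.0672]
wide 0.018 284 (array([ 493.2, -326.8]), array([51.3, 54.9]), 55.7) [ 0.4825 -0.3371  0.0265]
narrow 0.058 169 (array([ 510.1, -138.4]), array([20.3, 43.2]), 58.0) [ 0.5107 -0.1399  0.0664]
narrow 0.018 221 (array([ 509.1, -140.3]), array([31.8, 59.9]), 62.2) [ 0.5099 -0.1475  0.026 ]
plate (array([539.6, 174.2]), array([137.5, 281.2]), 73.3)
[[200. 170. 687. 199.]
 [164. 266. 427. 278.]
 [212. 283. 387. 152.]
 [247. 185. 650.  71.]]
```

```bash
python3 - <<'E'
from h import *
for nm,z0 in(("top",0),("side",0)):
    f=np.load(nm+"0.npz"); C=cloud(f).reshape(-1,3); ok=(f["depth"].ravel()>0)
    a=np.deg2rad(-16.8); R=np.array([[np.cos(a),-np.sin(a)],[np.sin(a),np.cos(a)]])
    c=np.array([.5396,.1742]); 
    L=(C[:,:2]-c)@R; L[:,0]+=.0605   # cradle coords
    L*=1000
    # plate extents by height (plate z=6mm)
    hs=cv2.cvtColor(f["img"],cv2.COLOR_BGR2HSV).reshape(-1,3)
    near=ok&(abs(L[:,1])<90)&(L[:,0]>-100)&(L[:,0]<220)&(hs[:,1]<60)
    pl=near&(abs(C[:,2]-.006)<.003)
    print(nm,"plate",rect(C[pl]), "L ext",np.percentile(L[pl],[.5,99.5],axis=0).round(1))
    r=near&(C[:,2]>.037)&(C[:,2]<.043)
    for sgn in(1,-1):
        q=L[r&(sgn*L[:,1]>5)]
        print("rail",sgn,len(q))
        for x0 in range(-20,200,20):
            k=q[(q[:,0]>=x0)&(q[:,0]<x0+20)]
            if len(k)>3: print(x0,len(k),k[:,1].min().round(1),k[:,1].max().round(1),np.mean(k[:,1]).round(1))
    print("rail x ext",L[r&(L[:,1]<-10)][:,0].min(),L[r&(L[:,1]<-10)][:,0].max())
    br=near&(C[:,2]>.0435)&(C[:,2]<.06)&(abs(L[:,1])<25)
    print("bridge x",np.percentile(L[br][:,0],[1,50,99]),br.sum())
E
```

```text
top plate (array([538.4, 175.4]), array([136.9, 277.9]), 73.8) L ext [[-77.4 -65.8]
 [195.5  68. ]]
rail 1 215
0 36 22.3 38.1 30.1
80 12 22.7 36.9 30.6
100 36 22.7 37.6 30.1
120 38 22.2 37.8 29.0
140 24 5.3 57.9 28.6
160 37 15.4 45.2 29.9
180 27 23.0 37.6 30.5
rail -1 384
0 38 -35.6 -20.1 -27.7
20 40 -34.8 -19.5 -28.0
40 42 -35.7 -19.3 -27.6
60 42 -35.4 -19.9 -27.7
80 38 -35.5 -19.3 -27.7
100 38 -35.3 -20.1 -27.8
120 41 -34.9 -19.3 -27.7
140 42 -35.2 -13.1 -27.1
160 40 -34.7 -19.1 -27.3
180 22 -34.8 -20.5 -27.4
rail x ext -0.09469459394674529 192.69107359508055
bridge x [ 16.76391788 151.76759412 171.01029989] 98
side plate (array([537. , 177.4]), array([144.4, 277.8]), 73.1) L ext [[-80.8 -68.7]
 [193.4  66.4]]
rail 1 149
-20 7 22.4 36.6 28.2
0 23 20.7 40.1 28.5
80 10 21.8 36.4 29.8
100 26 20.2 36.4 27.7
120 33 20.5 41.3 29.4
140 6 19.2 34.5 25.8
160 29 21.3 38.1 29.1
180 15 20.6 37.9 28.2
rail -1 330
0 36 -39.0 -18.9 -29.0
20 30 -39.6 -19.7 -28.9
40 36 -37.1 -17.5 -29.0
60 32 -37.9 -20.3 -28.9
80 34 -38.7 -18.5 -28.8
100 36 -38.8 -18.4 -28.7
120 31 -39.4 -19.0 -28.8
140 41 -38.8 -9.7 -26.2
160 33 -39.6 -20.4 -29.0
180 18 -36.8 -19.0 -28.8
rail x ext -3.074998187378469 190.69913712296034
bridge x [ 54.91920041 149.20558709 158.1991947 ] 64
```

```bash
cat >> h.py <<'E'
from scipy.spatial.transform import Rotation as Ro
def axes(st):
    return Ro.from_quat(st["ee_rot"]).as_matrix()
def yaw(st): 
    x=axes(st)[:,0]; return np.rad2deg(np.arctan2(x[1],x[0]))
def delta(st,p):
    return (axes(st).T@(np.asarray(p)-st["eef_pos"])*100).round(2)
E
python3 - <<'E'
from h import *
from station import bot
st=bot.get_state(); print(axes(st).round(4),yaw(st))
for p in([.36,.3,.25],[.45,0,.25],[.496,-.328,.25],[.496,-.328,.12]): print(p,delta(st,p))
f=np.load("top0.npz"); C=cloud(f)
for n,(u,v) in dict(boxA=(440,180),boxB=(452,245),boxC=(455,160),mug=(408,162),can=(321,140)).items(): print(n,C[v,u].round(3))
# carriage
c=np.array([.481,.1927]); a=np.deg2rad(-16.7); R=np.array([[np.cos(a),-np.sin(a)],[np.sin(a),np.cos(a)]])
L=(C[...,:2]-c)@R*1000; z=C[...,2]*1000
hs=cv2.cvtColor(f["img"],cv2.COLOR_BGR2HSV)
m=(abs(L[...,1])<15)&(L[...,0]>110)&(L[...,0]<200)&(z>42)
print("bridge",np.sort(L[m][:,0].round())[[0,2,5,len(L[m])//2,-6,-3,-1]], np.median(z[m]))
m=(L[...,1]>38)&(L[...,1]<60)&(L[...,0]>0)&(L[...,0]<200)&(z>10)
for x in range(0,200,15):
    k=m&(L[...,0]>=x)&(L[...,0]<x+15)
    if k.sum(): print(x,k.sum(),z[k].max().round(),L[k][:,1].max().round())
E
```

```text
[[ 2.540e-01 -7.000e-04 -9.672e-01]
 [ 9.672e-01 -1.500e-03  2.540e-01]
 [-1.600e-03 -1.000e+00  3.000e-04]] 75.28785429510009
[0.36, 0.3, 0.25] [-16.8   -1.92 -27.21]
[0.45, 0, 0.25] [-43.53  -1.89 -43.53]
[0.496, -0.328, 0.25] [-74.08  -1.84 -56.31]
[0.496, -0.328, 0.12] [-74.06  11.16 -56.32]
boxA [ 0.658 -0.419  0.085]
boxB [ 0.496 -0.45   0.068]
boxC [ 0.675 -0.413  0.201]
mug [ 0.719 -0.355  0.029]
can [ 0.731 -0.112  0.151]
bridge [146. 146. 147. 153. 161. 162. 163.] 45.68921911451216
0 3 13.0 60.0
15 6 23.0 55.0
30 31 29.0 57.0
45 24 27.0 57.0
60 23 31.0 57.0
75 23 31.0 56.0
90 23 26.0 57.0
105 23 27.0 57.0
120 23 34.0 57.0
135 36 52.0 57.0
150 30 51.0 57.0
165 1 12.0 52.0
180 3 14.0 59.0
```

Call:
{"op": "arm_command", "data": {
  "increments": [
    {"linear": [-43.5, -1.9, -43.5], "turn": 21.6},
    {"linear": [-43.5, -1.9, -43.5], "turn": 21.6},
    {"linear": [-43.5, -1.9, -43.5], "turn": 21.6},
    {"linear": [-43.5, -1.9, -43.5], "turn": 21.6},
    {"linear": [-43.5, -1.9, -43.5], "turn": 21.6},
    {"linear": [-43.5, -1.9, -43.5], "turn": 21.6},
    {"linear": [-43.5, -1.9, -43.5], "turn": 21.6},
    {"linear": [-43.5, -1.9, -43.5], "turn": 21.6},
    {"linear": [-43.5, -1.9, -43.5], "turn": 21.6},
    {"linear": [-43.5, -1.9, -43.5], "turn": 21.6}
  ],
  "grip": 1
}}

```text
t: 1.1
eef_pos: [0.3921, 0.0985, 0.2468]
ee_rot: [-0.631, -0.319, 0.319, 0.631]
contact_force: [0.0, 0.6, 0.6]
gripper_width: 0.997
```

```bash
python3 - <<'E'
from h import *
from station import bot
st=bot.get_state(); print(st["t"],st["eef_pos"],yaw(st))
for p in([.496,-.328,.25],[.496,-.328,.15],[.496,-.328,.042]): print(p,delta(st,p))
E
```

```text
1.1 [0.39206539 0.09848546 0.24676923] 53.67420573349766
[0.496, -0.328, 0.25] [-28.2   -0.33 -33.64]
[0.496, -0.328, 0.15] [-28.21   9.67 -33.64]
[0.496, -0.328, 0.042] [-28.21  20.47 -33.64]
```

Call:
{"op": "arm_command", "data": {
  "increments": [
    {"linear": [-28.2, 0, -33.6], "turn": 0},
    {"linear": [-28.2, 0, -33.6], "turn": 0},
    {"linear": [-28.2, 0, -33.6], "turn": 0},
    {"linear": [-28.2, 0, -33.6], "turn": 0},
    {"linear": [-28.2, 0, -33.6], "turn": 0},
    {"linear": [-28.2, 0, -33.6], "turn": 0},
    {"linear": [-28.2, 0, -33.6], "turn": 0},
    {"linear": [-28.2, 0, -33.6], "turn": 0},
    {"linear": [-28.2, 0, -33.6], "turn": 0},
    {"linear": [-28.2, 0, -33.6], "turn": 0}
  ]
}}

```text
t: 2.1
eef_pos: [0.4954, -0.3308, 0.2451]
ee_rot: [0.632, 0.317, -0.318, -0.632]
contact_force: [-0.3, 0.0, -0.1]
gripper_width: 1.002
```

Call:
{"op": "arm_command", "data": {
  "increments": [
    {"linear": [0, 0, 0], "turn": 0},
    {"linear": [0, 0, 0], "turn": 0},
    {"linear": [0, 0, 0], "turn": 0}
  ]
}}

```text
t: 2.4
eef_pos: [0.4954, -0.3243, 0.247]
ee_rot: [-0.631, -0.32, 0.32, 0.631]
contact_force: [1.0, 0.5, 0.0]
gripper_width: 1.0
```

```bash
python3 - <<'E'
from h import *
from station import bot
st=bot.get_state(); print(st["t"],st["eef_pos"],yaw(st))
for p in([.496,-.328,.10],[.496,-.328,.042]): print(p,delta(st,p))
f=bot.grab_frame("side"); cv2.imwrite("pics/side1.png",f["img"])
f=bot.grab_frame("top"); cv2.imwrite("pics/top1.png",f["img"])
E
```

```text
2.4 [ 0.49539467 -0.32432928  0.24695951] 53.76686081720656
[0.496, -0.328, 0.1] [-0.26 14.7  -0.27]
[0.496, -0.328, 0.042] [-0.26 20.5  -0.27]
```

View pics/side1.png

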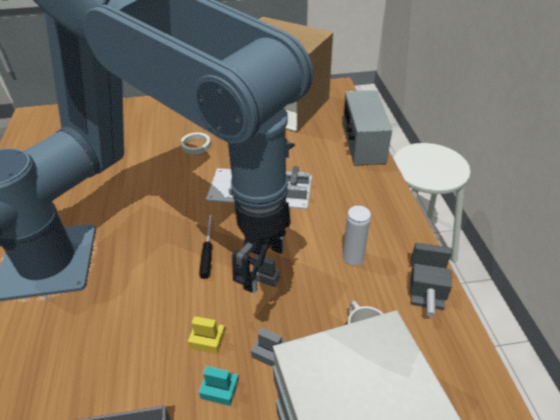

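The side view shows the gripper about 20 cm above the wide pack (pixel 268,346), with nothing in the way. I'm going down.

Call:
{"op": "arm_command", "data": {
  "increments": [
    {"linear": [-0.2, 3, -0.2], "turn": 0},
    {"linear": [-0.2, 6, -0.2], "turn": 0},
    {"linear": [-0.2, 9, -0.2], "turn": 0},
    {"linear": [-0.2, 12, -0.2], "turn": 0},
    {"linear": [-0.2, 14.5, -0.2], "turn": 0},
    {"linear": [-0.2, 14.5, -0.2], "turn": 0},
    {"linear": [-0.2, 14.5, -0.2], "turn": 0},
    {"linear": [-0.2, 14.5, -0.2], "turn": 0}
  ]
}}

```text
t: 3.3
eef_pos: [0.4969, -0.3292, 0.1037]
ee_rot: [0.632, 0.32, -0.319, -0.63]
contact_force: [0.0, 0.1, 1.0]
gripper_width: 1.003
```

```bash
python3 - <<'E'
from h import *
from station import bot
st=bot.get_state(); print(st["t"],st["eef_pos"],yaw(st))
for p in([.496,-.328,.042],): print(p,delta(st,p))
f=bot.grab_frame("side"); cv2.imwrite("pics/side2.png",cv2.resize(f["img"][250:400,190:360],None,fx=4,fy=4))
E
```

```text
3.3 [ 0.49691888 -0.32917626  0.10372621] 53.71117668426383
[0.496, -0.328, 0.042] [0.04 6.17 0.16]
```

View pics/side2.png

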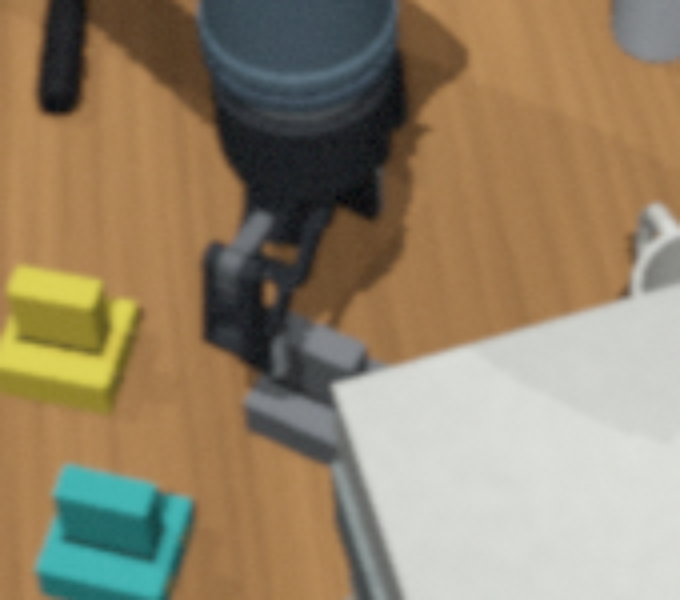

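The open fingers straddle the fin in the crop (fin at about 320,355). I'm going down the rest of the way and closing.

Call:
{"op": "arm_command", "data": {
  "increments": [
    {"linear": [0, 2, 0.1], "turn": 0},
    {"linear": [0, 4, 0.1], "turn": 0},
    {"linear": [0, 6.1, 0.1], "turn": 0},
    {"linear": [0, 6.1, 0.1], "turn": 0},
    {"linear": [0, 6.1, 0.1], "turn": 0}
  ]
}}

```text
t: 3.85
eef_pos: [0.4956, -0.3284, 0.0419]
ee_rot: [0.631, 0.319, -0.319, -0.63]
contact_force: [-0.6, -0.2, 0.5]
gripper_width: 0.998
```

Call:
{"op": "arm_command", "data": {
  "increments": [
    {"linear": [0, 0, 0], "turn": 0},
    {"linear": [0, 0, 0], "turn": 0},
    {"linear": [0, 0, 0], "turn": 0},
    {"linear": [0, 0, 0], "turn": 0},
    {"linear": [0, 0, 0], "turn": 0},
    {"linear": [0, 0, 0], "turn": 0},
    {"linear": [0, 0, 0], "turn": 0},
    {"linear": [0, 0, 0], "turn": 0},
    {"linear": [0, 0, 0], "turn": 0},
    {"linear": [0, 0, 0], "turn": 0}
  ],
  "grip": -1
}}

```text
t: 4.85
eef_pos: [0.4953, -0.328, 0.041]
ee_rot: [0.631, 0.319, -0.319, -0.631]
contact_force: [-0.4, 1.0, 5.2]
gripper_width: 0.178
```

Call:
{"op": "arm_command", "data": {
  "increments": [
    {"linear": [0, -2, 0], "turn": 0},
    {"linear": [0, -6, 0], "turn": 0},
    {"linear": [0, -11, 0], "turn": 0},
    {"linear": [0, -16, 0], "turn": 0},
    {"linear": [0, -18, 0], "turn": 0},
    {"linear": [0, -18, 0], "turn": 0},
    {"linear": [0, -18, 0], "turn": 0}
  ]
}}

```text
t: 5.55
eef_pos: [0.4943, -0.3275, 0.2191]
ee_rot: [-0.63, -0.319, 0.32, 0.632]
contact_force: [-0.0, -0.3, -3.7]
gripper_width: 0.176
```

```bash
python3 - <<'E'
from h import *
from station import bot
st=bot.get_state(); print(st["t"],st["eef_pos"],yaw(st),st["contact_force"],st["gripper_width"])
a=np.deg2rad(-16.7); m=np.array([.481,.1927]); d=np.array([np.cos(a),np.sin(a)])
print(m-.045*d)
for p in([.45,-.05,.22],list(m-.045*d)+[.22]): print(p,delta(st,p))
f=bot.grab_frame("side"); cv2.imwrite("pics/side3.png",f["img"])
E
```

```text
5.55 [ 0.49434356 -0.32749877  0.2190794 ] 53.680362571127425 [-0.03361838 -0.26873473 -3.74730107] 0.1755871472616548
[0.43789799 0.20563122]
[0.45, -0.05, 0.22] [19.73 -0.04 20.01]
[np.float64(0.4378979877319608), np.float64(0.20563122339323706), 0.22] [39.61 -0.   36.12]
```

View pics/side3.png

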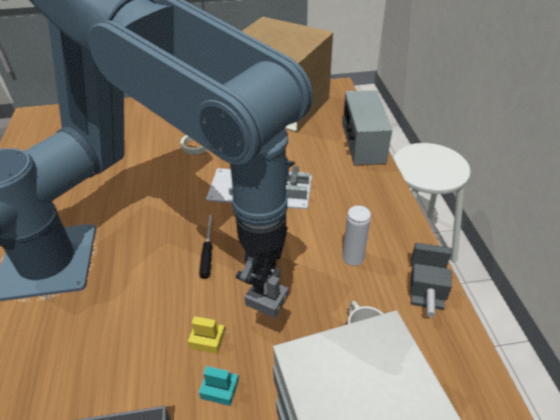

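The pack is held: about 3.7 N of weight, 15 mm opening. It hangs level at pixel (267,295). Carrying it over to the porch.

Call:
{"op": "arm_command", "data": {
  "increments": [
    {"linear": [3, 0, 3], "turn": -4},
    {"linear": [6, 0, 6], "turn": -8},
    {"linear": [10, 0, 9.5], "turn": -12},
    {"linear": [13, 0, 12], "turn": -16},
    {"linear": [16, 0, 15], "turn": -19.6},
    {"linear": [19, 0, 18], "turn": -19.6},
    {"linear": [22, 0, 21], "turn": -19.6},
    {"linear": [25, 0, 23.5], "turn": -19.6},
    {"linear": [28, 0, 26], "turn": -19.6},
    {"linear": [30, 0, 28], "turn": -19.6}
  ]
}}

```text
t: 6.6
eef_pos: [0.4451, 0.0818, 0.2181]
ee_rot: [-0.566, -0.421, 0.424, 0.568]
contact_force: [0.9, -0.1, -2.9]
gripper_width: 0.176
```

```bash
python3 - <<'E'
from h import *
from station import bot
st=bot.get_state(); print(st["t"],st["eef_pos"],yaw(st),st["contact_force"],st["gripper_width"])
print(delta(st,[.438,.2056,.22]))
E
```

```text
6.6 [0.44513156 0.08182051 0.2181232 ] 73.34621607389028 [ 0.8826606  -0.07355797 -2.86894551] 0.1756041874185774
[11.65 -0.17  4.23]
```

Call:
{"op": "arm_command", "data": {
  "increments": [
    {"linear": [3, 0, 1], "turn": 0},
    {"linear": [6, 0, 2], "turn": 0},
    {"linear": [9, 0, 3.2], "turn": 0},
    {"linear": [11.5, 0, 4.2], "turn": 0},
    {"linear": [11.5, 0, 4.2], "turn": 0},
    {"linear": [11.5, 3, 4.2], "turn": 0},
    {"linear": [11.5, 6, 4.2], "turn": 0},
    {"linear": [11.5, 9, 4.2], "turn": 0},
    {"linear": [11.5, 9, 4.2], "turn": 0},
    {"linear": [11.5, 9, 4.2], "turn": 0}
  ]
}}

```text
t: 7.6
eef_pos: [0.4391, 0.201, 0.1297]
ee_rot: [-0.567, -0.421, 0.423, 0.568]
contact_force: [0.2, 1.1, -2.4]
gripper_width: 0.169
```

```bash
python3 - <<'E'
from h import *
from station import bot
st=bot.get_state(); print(st["t"],st["eef_pos"],yaw(st),st["contact_force"],st["gripper_width"])
print(delta(st,[.438,.2056,.048]))
for n in("top","side"):
    f=bot.grab_frame(n); np.savez(n+"4.npz",**f)
    u,v=proj(f,[.45,.2,.05])[0].astype(int)
    cv2.imwrite(f"pics/{n}4.png",cv2.resize(f["img"][v-70:v+70,u-90:u+90],None,fx=4,fy=4))
E
```

```text
7.6 [0.43905905 0.20102776 0.12969557] 73.25522393487611 [ 0.17243294  1.07679108 -2.41738972] 0.16901495854832305
[0.42 8.17 0.21]
```

View pics/side4.png

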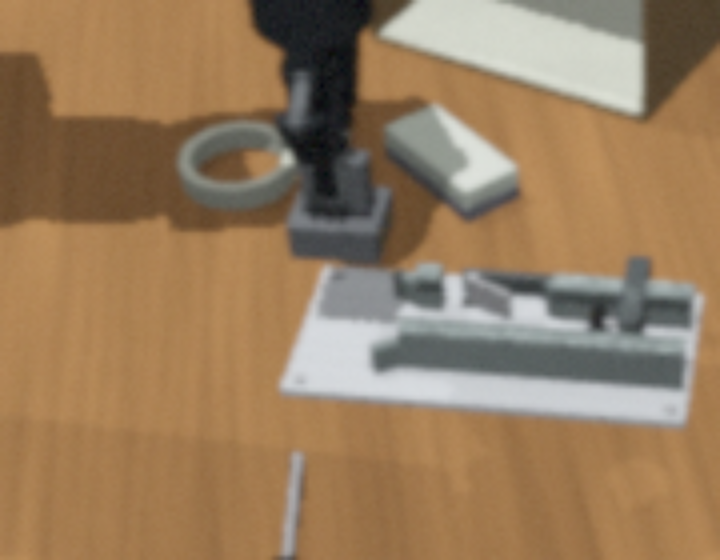

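View pics/top4.png

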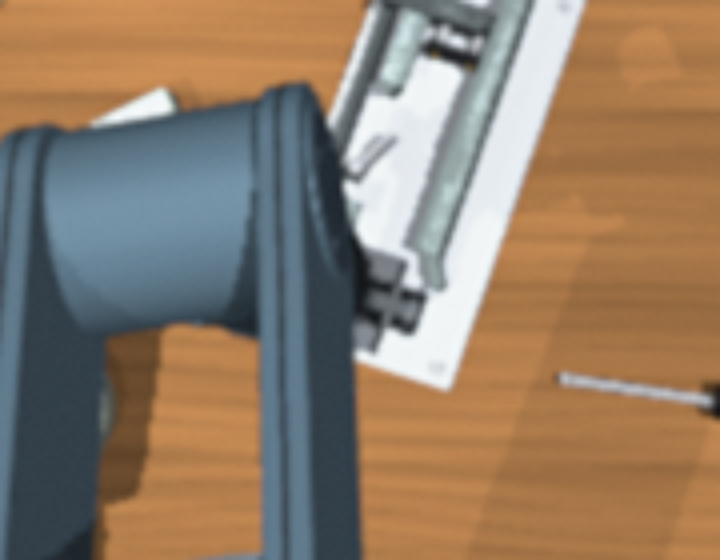

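The side crop shows the pack hanging level above the porch (340,225), with its long side roughly along the rails. I'm lowering it in small steps and watching the force.

Call:
{"op": "arm_command", "data": {
  "increments": [
    {"linear": [0.4, 2.5, 0.2], "turn": 0},
    {"linear": [0.4, 5, 0.2], "turn": 0},
    {"linear": [0.4, 6.5, 0.2], "turn": 0},
    {"linear": [0.4, 7.5, 0.2], "turn": 0},
    {"linear": [0.4, 7.5, 0.2], "turn": 0},
    {"linear": [0.4, 7.5, 0.2], "turn": 0}
  ]
}}

```text
t: 8.3
eef_pos: [0.4402, 0.2063, 0.0568]
ee_rot: [0.568, 0.423, -0.421, -0.567]
contact_force: [-0.2, -1.0, -1.6]
gripper_width: 0.175
```

```bash
python3 - <<'E'
from h import *
from station import bot
st=bot.get_state(); print(st["t"],st["eef_pos"],yaw(st),st["contact_force"],st["gripper_width"])
print(delta(st,[.438,.2056,.048]))
f=bot.grab_frame("side"); np.savez("side5.npz",**f)
u,v=proj(f,[.48,.19,.05])[0].astype(int)
cv2.imwrite(f"pics/side5.png",cv2.resize(f["img"][v-60:v+60,u-80:u+80],None,fx=5,fy=5,interpolation=cv2.INTER_CUBIC))
C=cloud(f); m=np.array([.481,.1927]); a=np.deg2rad(-16.7); R=np.array([[np.cos(a),-np.sin(a)],[np.sin(a),np.cos(a)]])
L=(C[...,:2]-m)@R*1000; z=C[...,2]*1000
print("tcp in cradle",(st["eef_pos"][:2]-m)@R*1000)
q=(z>27)&(z<45)&(L[...,0]>-90)&(L[...,0]<-5)&(abs(L[...,1])<34)&(f["depth"]>0)
print(q.sum(),np.percentile(L[q],[2,50,98],axis=0).round(1),np.median(z[q]))
from collections import Counter
for y in range(-32,32,4):
    k=q&(L[...,1]>=y)&(L[...,1]<y+4)
    if k.sum(): print(y,k.sum(),L[k][:,0].min().round(),L[k][:,0].max().round(),np.median(z[k]).round(1))
E
```

```text
8.3 [0.44016463 0.20633192 0.05675836] 73.284481832848 [-0.1603429  -0.96254625 -1.58952289] 0.1747086403911076
[-0.13  0.88  0.19]
tcp in cradle [-43.03030756   1.3224849 ]
243 [[-73.3 -27.2]
 [-36.9 -18.6]
 [-13.4  25.2]] 40.664275336622445
-32 2 -48.0 -6.0 31.4
-28 46 -71.0 -15.0 36.9
-24 60 -75.0 -14.0 36.1
-20 23 -68.0 -14.0 42.0
-16 25 -73.0 -13.0 41.5
-12 24 -71.0 -13.0 42.6
-8 14 -69.0 -14.0 42.4
-4 11 -73.0 -14.0 42.8
0 3 -72.0 -13.0 40.4
4 7 -22.0 -14.0 40.0
8 3 -74.0 -14.0 40.1
12 8 -23.0 -14.0 42.9
16 2 -21.0 -14.0 36.6
20 7 -25.0 -14.0 41.0
24 4 -17.0 -15.0 39.1
28 3 -14.0 -5.0 27.5
```

View pics/side5.png

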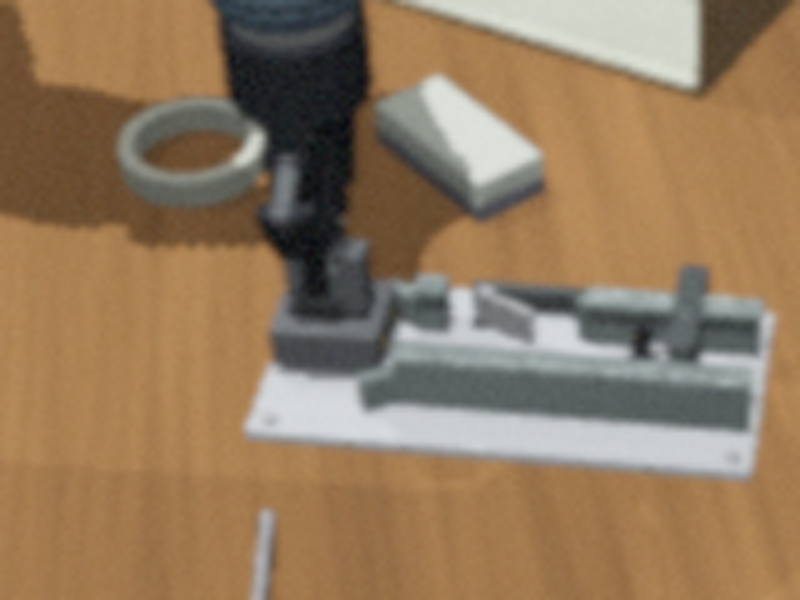

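In the side view the pack sits straight in front of the mouth: slab x -74 to -14 mm in the cradle frame, laterally within about 1 mm of centre. I'm lowering it to the plate.

Call:
{"op": "arm_command", "data": {
  "increments": [
    {"linear": [-0.05, 0.4, 0], "turn": 0},
    {"linear": [-0.1, 0.8, 0], "turn": 0},
    {"linear": [-0.1, 0.9, 0], "turn": 0},
    {"linear": [-0.1, 0.9, 0], "turn": 0},
    {"linear": [-0.1, 0.9, 0], "turn": 0},
    {"linear": [-0.1, 0.9, 0], "turn": 0}
  ]
}}

```text
t: 8.95
eef_pos: [0.439, 0.2052, 0.047]
ee_rot: [0.567, 0.422, -0.422, -0.567]
contact_force: [-1.1, 0.4, 3.0]
gripper_width: 0.175
```

```bash
cat > s.py <<'E'
from h import *
from station import bot
st=bot.get_state(); m=np.array([.481,.1927]); a=np.deg2rad(-16.7); R=np.array([[np.cos(a),-np.sin(a)],[np.sin(a),np.cos(a)]])
F=st["contact_force"]
print(st["t"],"cradle xy",((st["eef_pos"][:2]-m)@R*1000).round(1),"z",st["eef_pos"][2].round(4),"yaw",round(yaw(st),2),"F",(F[:2]@R).round(1),F[2].round(1),"tau",st["torque"].round(2),st["gripper_width"].round(3))
E
python3 s.py
```

```text
Traceback (most recent call last):
  File "s.py", line 5, in <module>
    print(st["t"],"cradle xy",((st["eef_pos"][:2]-m)@R*1000).round(1),"z",st["eef_pos"][2].round(4),"yaw",round(yaw(st),2),"F",(F[:2]@R).round(1),F[2].round(1),"tau",st["torque"].round(2),st["gripper_width"].round(3))
                                                                                                                                                                                            ^^^^^^^^^^^^^^^^^^^^^^^^^
AttributeError: 'float' object has no attribute 'round'
```

Light contact with the plate: Fz rose by about 5 N. I'm easing up 0.5 mm and sliding forward (tool -z is cradle +x).

Call:
{"op": "arm_command", "data": {
  "increments": [
    {"linear": [0, -0.05, -0.3], "turn": 0},
    {"linear": [0, -0.05, -0.6], "turn": 0},
    {"linear": [0, -0.05, -0.9], "turn": 0},
    {"linear": [0, -0.05, -1.2], "turn": 0},
    {"linear": [0, -0.05, -1.5], "turn": 0},
    {"linear": [0, -0.05, -1.8], "turn": 0},
    {"linear": [0, -0.05, -1.8], "turn": 0}
  ]
}}

```text
t: 9.65
eef_pos: [0.4568, 0.1999, 0.0472]
ee_rot: [0.568, 0.422, -0.422, -0.567]
contact_force: [-1.0, 0.3, -2.6]
gripper_width: 0.181
```

```bash
sed -i 's/st\["gripper_width"\].round(3)/round(float(st["gripper_width"]),3)/' s.py; python3 s.py
```

```text
9.65 cradle xy [-25.3  -0.1] z 0.0472 yaw 73.27 F [-1.1  0. ] -2.6 tau [ 0.02  0.   -0.04] 0.181
```

Call:
{"op": "arm_command", "data": {
  "increments": [
    {"linear": [0, 0, -0.3], "turn": 0},
    {"linear": [0, 0, -0.6], "turn": 0},
    {"linear": [0, 0, -0.9], "turn": 0},
    {"linear": [0, 0, -1.2], "turn": 0},
    {"linear": [0, 0, -1.5], "turn": 0},
    {"linear": [0, 0, -1.5], "turn": 0}
  ]
}}

```text
t: 10.25
eef_pos: [0.4711, 0.1956, 0.0473]
ee_rot: [0.568, 0.422, -0.422, -0.567]
contact_force: [0.4, -0.8, -2.5]
gripper_width: 0.179
```

```bash
python3 s.py; python3 - <<'E'
from h import *
from station import bot
f=bot.grab_frame("side"); np.savez("side6.npz",**f)
u,v=proj(f,[.5,.19,.05])[0].astype(int)
cv2.imwrite(f"pics/side6.png",cv2.resize(f["img"][v-50:v+40,u-70:u+65],None,fx=5.9,fy=5.9,interpolation=cv2.INTER_CUBIC))
E
```

```text
10.25 cradle xy [-10.3  -0. ] z 0.0473 yaw 73.27 F [ 0.6 -0.7] -2.5 tau [ 0.01 -0.   -0.01] 0.179
```

View pics/side6.png

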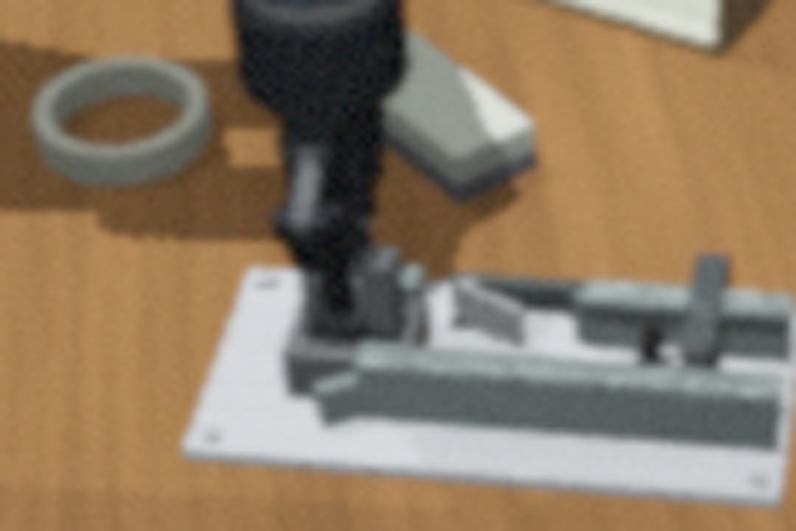

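The pack's front (410,300) has entered between the rails without contact force. Continuing in.

Call:
{"op": "arm_command", "data": {
  "increments": [
    {"linear": [0, 0, -0.3], "turn": 0},
    {"linear": [0, 0, -0.6], "turn": 0},
    {"linear": [0, 0, -0.9], "turn": 0},
    {"linear": [0, 0, -1.2], "turn": 0},
    {"linear": [0, 0, -1.5], "turn": 0},
    {"linear": [0, 0, -1.8], "turn": 0},
    {"linear": [0, 0, -1.8], "turn": 0}
  ]
}}

```text
t: 11.0
eef_pos: [0.4884, 0.1904, 0.0473]
ee_rot: [0.568, 0.422, -0.422, -0.567]
contact_force: [0.2, 0.2, -2.6]
gripper_width: 0.178
```

```bash
python3 s.py
```

```text
11.0 cradle xy [ 7.7 -0.1] z 0.0473 yaw 73.27 F [0.2 0.3] -2.6 tau [0.03 0.02 0.01] 0.178
```

Call:
{"op": "arm_command", "data": {
  "increments": [
    {"linear": [0, 0, -0.2], "turn": 0},
    {"linear": [0, 0, -0.4], "turn": 0},
    {"linear": [0, 0, -0.6], "turn": 0},
    {"linear": [0, 0, -0.8], "turn": 0},
    {"linear": [0, 0, -1.0], "turn": 0},
    {"linear": [0, 0, -1.0], "turn": 0}
  ]
}}

```text
t: 11.6
eef_pos: [0.4977, 0.1876, 0.0473]
ee_rot: [0.567, 0.422, -0.422, -0.567]
contact_force: [-0.2, 0.5, -2.0]
gripper_width: 0.178
```

```bash
python3 s.py
```

```text
11.6 cradle xy [17.4 -0.1] z 0.0473 yaw 73.28 F [-0.3  0.4] -2.0 tau [-0.01  0.02  0.01] 0.178
```

Call:
{"op": "arm_command", "data": {
  "increments": [
    {"linear": [0, 0, -0.2], "turn": 0},
    {"linear": [0, 0, -0.4], "turn": 0},
    {"linear": [0, 0, -0.6], "turn": 0},
    {"linear": [0, 0, -0.8], "turn": 0},
    {"linear": [0, 0, -1.0], "turn": 0},
    {"linear": [0, 0, -1.0], "turn": 0}
  ]
}}

```text
t: 12.2
eef_pos: [0.5049, 0.1848, 0.0471]
ee_rot: [-0.567, -0.421, 0.423, 0.568]
contact_force: [-6.2, 0.6, 2.7]
gripper_width: 0.176
```

```bash
python3 s.py
```

```text
12.2 cradle xy [25.2 -0.7] z 0.0471 yaw 73.29 F [-6.1 -1.2] 2.7 tau [-0.09  1.2  -0.07] 0.176
```

Call:
{"op": "arm_command", "data": {
  "increments": [
    {"linear": [0, 0, -0.2], "turn": 0},
    {"linear": [0, 0, -0.4], "turn": 0},
    {"linear": [0, 0, -0.6], "turn": 0},
    {"linear": [0, 0, -0.8], "turn": 0},
    {"linear": [0, 0, -1.0], "turn": 0},
    {"linear": [0, 0, -1.0], "turn": 0}
  ]
}}

```text
t: 12.8
eef_pos: [0.5137, 0.1822, 0.0471]
ee_rot: [-0.566, -0.42, 0.424, 0.569]
contact_force: [-7.7, 1.6, 4.5]
gripper_width: 0.178
```

```bash
python3 s.py
```

```text
12.8 cradle xy [34.3 -0.7] z 0.0471 yaw 73.29 F [-7.8 -0.6] 4.5 tau [ 0.07  1.5  -0.06] 0.178
```

Call:
{"op": "arm_command", "data": {
  "increments": [
    {"linear": [0, 0, -0.2], "turn": 0},
    {"linear": [0, 0, -0.4], "turn": 0},
    {"linear": [0, 0, -0.6], "turn": 0},
    {"linear": [0, 0, -0.6], "turn": 0}
  ]
}}

```text
t: 13.2
eef_pos: [0.521, 0.18, 0.0471]
ee_rot: [-0.567, -0.421, 0.423, 0.568]
contact_force: [-5.2, -1.0, 1.6]
gripper_width: 0.176
```

```bash
python3 s.py;  python3 - <<'E'
from h import *
from station import bot
f=bot.grab_frame("side"); np.savez("side7.npz",**f)
u,v=proj(f,[.5,.19,.05])[0].astype(int)
cv2.imwrite(f"pics/side7.png",cv2.resize(f["img"][v-50:v+40,u-50:u+85],None,fx=5.9,fy=5.9,interpolation=cv2.INTER_CUBIC))
E
```

```text
13.2 cradle xy [41.9 -0.7] z 0.0471 yaw 73.28 F [-4.7 -2.4] 1.6 tau [-0.22  0.97 -0.1 ] 0.176
```

View pics/side7.png

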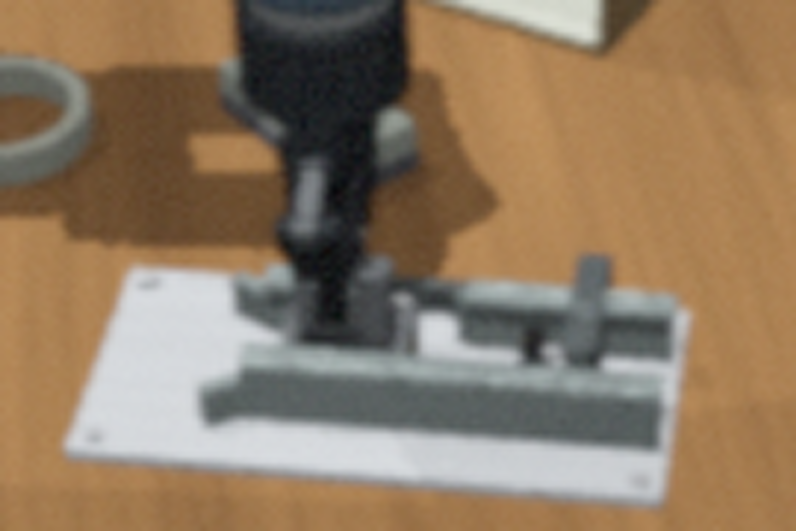

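The pack is in the channel with the pawl (405,325) held aside, and the force has dropped to 4.7 N as the front passed the tip. Continuing.

Call:
{"op": "arm_command", "data": {
  "increments": [
    {"linear": [0, 0, -0.3], "turn": 0},
    {"linear": [0, 0, -0.6], "turn": 0},
    {"linear": [0, 0, -0.9], "turn": 0},
    {"linear": [0, 0, -1.2], "turn": 0},
    {"linear": [0, 0, -1.5], "turn": 0},
    {"linear": [0, 0, -1.8], "turn": 0},
    {"linear": [0, 0, -2.0], "turn": 0},
    {"linear": [0, 0, -2.0], "turn": 0}
  ]
}}

```text
t: 14.05
eef_pos: [0.5411, 0.1741, 0.0471]
ee_rot: [0.567, 0.422, -0.422, -0.567]
contact_force: [-4.3, -2.5, -0.6]
gripper_width: 0.172
```

```bash
python3 s.py
```

```text
14.05 cradle xy [62.9 -0.6] z 0.0471 yaw 73.3 F [-3.4 -3.6] -0.6 tau [-0.49  0.76  0.02] 0.172
```

Call:
{"op": "arm_command", "data": {
  "increments": [
    {"linear": [0, 0, -0.3], "turn": 0},
    {"linear": [0, 0, -0.6], "turn": 0},
    {"linear": [0, 0, -0.9], "turn": 0},
    {"linear": [0, 0, -1.2], "turn": 0},
    {"linear": [0, 0, -1.5], "turn": 0},
    {"linear": [0, 0, -1.8], "turn": 0},
    {"linear": [0, 0, -1.8], "turn": 0}
  ]
}}

```text
t: 14.75
eef_pos: [0.5595, 0.1689, 0.0472]
ee_rot: [0.568, 0.422, -0.422, -0.567]
contact_force: [-1.6, -4.4, -3.4]
gripper_width: 0.172
```

```bash
python3 s.py
```

```text
14.75 cradle xy [82.  -0.2] z 0.0472 yaw 73.28 F [-0.3 -4.7] -3.4 tau [-0.79  0.25  0.09] 0.172
```

Now at x = 82 mm, with the click expected near 98. Smaller steps from here.

Call:
{"op": "arm_command", "data": {
  "increments": [
    {"linear": [0, 0, -0.2], "turn": 0},
    {"linear": [0, 0, -0.4], "turn": 0},
    {"linear": [0, 0, -0.6], "turn": 0},
    {"linear": [0, 0, -0.6], "turn": 0}
  ]
}}

```text
t: 15.15
eef_pos: [0.5648, 0.1674, 0.0473]
ee_rot: [0.568, 0.422, -0.422, -0.567]
contact_force: [-2.0, -3.5, -3.1]
gripper_width: 0.177
```

```bash
python3 s.py
```

```text
15.15 cradle xy [87.5 -0.1] z 0.0473 yaw 73.28 F [-0.9 -3.9] -3.1 tau [-0.7   0.44  0.09] 0.177
```

Call:
{"op": "arm_command", "data": {
  "increments": [
    {"linear": [0, 0, -0.1], "turn": 0},
    {"linear": [0, 0, -0.2], "turn": 0},
    {"linear": [0, 0, -0.3], "turn": 0},
    {"linear": [0, 0, -0.3], "turn": 0}
  ]
}}

```text
t: 15.55
eef_pos: [0.5674, 0.1666, 0.0473]
ee_rot: [0.567, 0.422, -0.422, -0.567]
contact_force: [-2.6, -3.5, -1.8]
gripper_width: 0.174
```

```bash
python3 s.py
```

```text
15.55 cradle xy [90.3 -0.1] z 0.0473 yaw 73.29 F [-1.5 -4.1] -1.8 tau [-0.59  0.46  0.14] 0.174
```

The lateral force (about -4 N) comes from the pawl, so it should vanish at the click. Going 2 mm at a time.

Call:
{"op": "arm_command", "data": {
  "increments": [
    {"linear": [0, 0, -0.1], "turn": 0},
    {"linear": [0, 0, -0.2], "turn": 0},
    {"linear": [0, 0, -0.2], "turn": 0}
  ]
}}

```text
t: 15.85
eef_pos: [0.5694, 0.1661, 0.0473]
ee_rot: [0.567, 0.422, -0.422, -0.567]
contact_force: [-2.2, -3.2, -2.2]
gripper_width: 0.176
```

```bash
python3 s.py
```

```text
15.85 cradle xy [92.3 -0.1] z 0.0473 yaw 73.28 F [-1.2 -3.7] -2.2 tau [-0.56  0.52  0.17] 0.176
```

Call:
{"op": "arm_command", "data": {
  "increments": [
    {"linear": [0, 0, -0.1], "turn": 0},
    {"linear": [0, 0, -0.2], "turn": 0},
    {"linear": [0, 0, -0.2], "turn": 0}
  ]
}}

```text
t: 16.15
eef_pos: [0.5704, 0.1657, 0.0471]
ee_rot: [-0.567, -0.422, 0.422, 0.568]
contact_force: [-4.0, -2.2, -2.4]
gripper_width: 0.174
```

```bash
python3 s.py
```

```text
16.15 cradle xy [93.4 -0.1] z 0.0471 yaw 73.28 F [-3.2 -3.3] -2.4 tau [-0.47  0.88  0.06] 0.174
```

Call:
{"op": "arm_command", "data": {
  "increments": [
    {"linear": [0, 0, -0.1], "turn": 0},
    {"linear": [0, 0, -0.1], "turn": 0}
  ]
}}

```text
t: 16.35
eef_pos: [0.5709, 0.1656, 0.0471]
ee_rot: [-0.567, -0.421, 0.423, 0.568]
contact_force: [-6.3, -2.4, -0.4]
gripper_width: 0.178
```

```bash
python3 s.py
```

```text
16.35 cradle xy [93.9 -0.1] z 0.0471 yaw 73.28 F [-5.3 -4.1] -0.4 tau [-0.39  1.16  0.17] 0.178
```

Call:
{"op": "arm_command", "data": {
  "increments": [
    {"linear": [0, 0, -0.1], "turn": 0},
    {"linear": [0, 0, -0.1], "turn": 0}
  ]
}}

```text
t: 16.55
eef_pos: [0.5715, 0.1654, 0.0472]
ee_rot: [-0.567, -0.421, 0.423, 0.568]
contact_force: [-6.0, -1.6, 0.4]
gripper_width: 0.179
```

```bash
python3 s.py
```

```text
16.55 cradle xy [94.5 -0.1] z 0.0472 yaw 73.28 F [-5.3 -3.3] 0.4 tau [-0.35  1.32  0.03] 0.179
```

Call:
{"op": "arm_command", "data": {
  "increments": [
    {"linear": [0, 0, -0.1], "turn": 0},
    {"linear": [0, 0, -0.1], "turn": 0}
  ]
}}

```text
t: 16.75
eef_pos: [0.5722, 0.1652, 0.0472]
ee_rot: [-0.566, -0.421, 0.423, 0.568]
contact_force: [-8.4, -1.5, 1.8]
gripper_width: 0.179
```

```bash
python3 s.py
```

```text
16.75 cradle xy [95.2 -0.1] z 0.0472 yaw 73.29 F [-7.6 -3.8] 1.8 tau [-0.28  1.53  0.07] 0.179
```

Call:
{"op": "arm_command", "data": {
  "increments": [
    {"linear": [0, 0, -0.1], "turn": 0},
    {"linear": [0, 0, -0.1], "turn": 0}
  ]
}}

```text
t: 16.95
eef_pos: [0.573, 0.165, 0.0472]
ee_rot: [-0.566, -0.421, 0.423, 0.568]
contact_force: [-7.9, -0.8, 1.9]
gripper_width: 0.17
```

```bash
python3 s.py
```

```text
16.95 cradle xy [96.  -0.1] z 0.0472 yaw 73.28 F [-7.4 -3.1] 1.9 tau [-0.26  1.57  0.06] 0.17
```

Call:
{"op": "arm_command", "data": {
  "increments": [
    {"linear": [0, 0, -0.1], "turn": 0},
    {"linear": [0, 0, -0.1], "turn": 0}
  ]
}}

```text
t: 17.15
eef_pos: [0.5743, 0.1647, 0.0471]
ee_rot: [-0.567, -0.421, 0.423, 0.568]
contact_force: [-7.7, -0.6, 0.9]
gripper_width: 0.176
```

```bash
python3 s.py;  python3 - <<'E'
from h import *
from station import bot
f=bot.grab_frame("side")
u,v=proj(f,[.56,.17,.05])[0].astype(int)
cv2.imwrite(f"pics/side8.png",cv2.resize(f["img"][v-40:v+40,u-60:u+60],None,fx=6.6,fy=6.6,interpolation=cv2.INTER_CUBIC))
f=bot.grab_frame("top")
u,v=proj(f,[.56,.17,.05])[0].astype(int)
cv2.imwrite(f"pics/top8.png",cv2.resize(f["img"][v-50:v+60,u-60:u+60],None,fx=5,fy=5,interpolation=cv2.INTER_CUBIC))
E
```

```text
17.15 cradle xy [97.4 -0.1] z 0.0471 yaw 73.27 F [-7.2 -2.8] 0.9 tau [-0.28  1.39 -0.12] 0.176
```

View pics/side8.png

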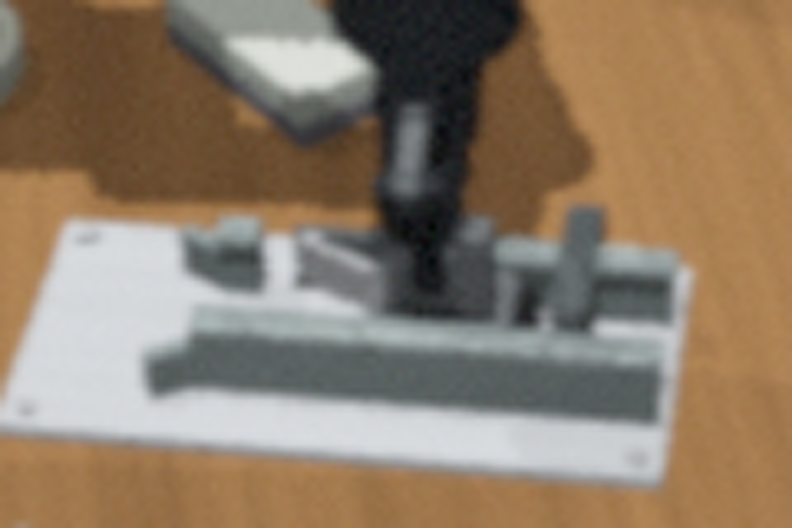

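View pics/top8.png

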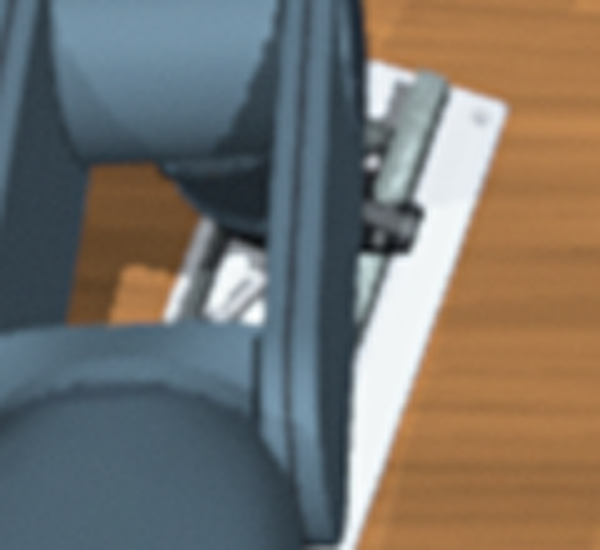

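In the side crop the pawl (300,235)-(380,300) is back at its original angle, its tip just behind the pack's rear. The force and moment also dropped slightly over the last millimetre. To confirm, I'll back off 3 mm gently and see whether the pawl catches.

Call:
{"op": "arm_command", "data": {
  "increments": [
    {"linear": [0, 0, 0.1], "turn": 0},
    {"linear": [0, 0, 0.1], "turn": 0}
  ]
}}

```text
t: 17.45
eef_pos: [0.5736, 0.1649, 0.0471]
ee_rot: [-0.567, -0.421, 0.422, 0.568]
contact_force: [-6.0, -1.9, 0.3]
gripper_width: 0.174
```

```bash
python3 s.py
```

```text
17.45 cradle xy [96.7 -0. ] z 0.0471 yaw 73.26 F [-5.2 -3.5] 0.3 tau [-0.32  1.17 -0.12] 0.174
```

Call:
{"op": "arm_command", "data": {
  "increments": [
    {"linear": [0, 0, 0.1], "turn": 0},
    {"linear": [0, 0, 0.2], "turn": 0},
    {"linear": [0, 0, 0.2], "turn": 0}
  ]
}}

```text
t: 17.75
eef_pos: [0.5729, 0.1651, 0.0471]
ee_rot: [-0.567, -0.422, 0.422, 0.568]
contact_force: [-2.6, -2.7, -4.0]
gripper_width: 0.176
```

```bash
python3 s.py
```

```text
17.75 cradle xy [95.9 -0. ] z 0.0471 yaw 73.27 F [-1.7 -3.3] -4.0 tau [-0.36  0.69 -0.1 ] 0.176
```

Call:
{"op": "arm_command", "data": {
  "increments": [
    {"linear": [0, 0, 0.1], "turn": 0},
    {"linear": [0, 0, 0.2], "turn": 0},
    {"linear": [0, 0, 0.2], "turn": 0}
  ]
}}

```text
t: 18.05
eef_pos: [0.5725, 0.1653, 0.0474]
ee_rot: [0.568, 0.423, -0.421, -0.567]
contact_force: [3.4, -3.1, -7.0]
gripper_width: 0.174
```

```bash
python3 s.py
```

```text
18.05 cradle xy [95.6  0. ] z 0.0474 yaw 73.28 F [ 4.2 -1.9] -7.0 tau [-0.72 -0.46 -0.11] 0.174
```

```bash
python3 - <<'E'
from h import *
from station import bot
f=bot.grab_frame("side")
u,v=proj(f,[.56,.17,.05])[0].astype(int)
cv2.imwrite(f"pics/side9.png",cv2.resize(f["img"][v-40:v+40,u-60:u+60],None,fx=6.6,fy=6.6,interpolation=cv2.INTER_CUBIC))
E
python3 s.py
```

```text
18.1 cradle xy [95.6  0. ] z 0.0474 yaw 73.27 F [ 4.8 -2.7] -7.3 tau [-0.73 -0.55 -0.15] 0.172
```

View pics/side9.png

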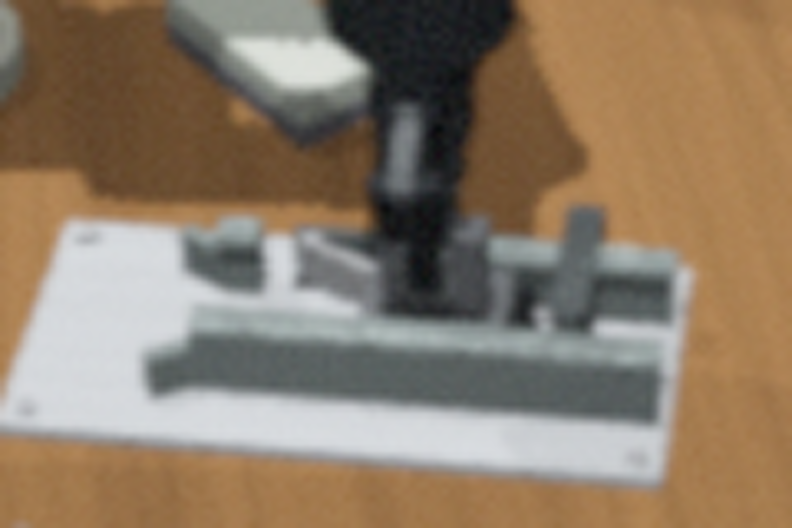

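The pawl has caught it: pulling back, the pack stops at x = 95.6 mm and the force flips to +4.8 N. I'm taking off the pull, then opening slightly and rising.

Call:
{"op": "arm_command", "data": {
  "increments": [
    {"linear": [0, 0, -0.1], "turn": 0},
    {"linear": [0, 0, -0.15], "turn": 0},
    {"linear": [0, 0, -0.15], "turn": 0}
  ]
}}

```text
t: 18.4
eef_pos: [0.5726, 0.1652, 0.0475]
ee_rot: [-0.567, -0.422, 0.422, 0.567]
contact_force: [0.6, -2.7, -4.3]
gripper_width: 0.173
```

Call:
{"op": "arm_command", "data": {
  "increments": [
    {"linear": [0, 0, 0], "turn": 0},
    {"linear": [0, 0, 0], "turn": 0},
    {"linear": [0, 0, 0], "turn": 0},
    {"linear": [0, 0, 0], "turn": 0},
    {"linear": [0, 0, 0], "turn": 0}
  ],
  "grip": -0.2
}}

```text
t: 18.9
eef_pos: [0.5726, 0.1653, 0.0475]
ee_rot: [0.567, 0.422, -0.422, -0.567]
contact_force: [0.2, 0.4, -0.2]
gripper_width: 0.402
```

```bash
python3 s.py
```

```text
18.9 cradle xy [95.6  0.1] z 0.0475 yaw 73.29 F [0.1 0.5] -0.2 tau [-0.01  0.05 -0.02] 0.402
```

Call:
{"op": "arm_command", "data": {
  "increments": [
    {"linear": [0, -1, 0], "turn": 0},
    {"linear": [0, -3, 0], "turn": 0},
    {"linear": [0, -6, 0], "turn": 0},
    {"linear": [0, -10, 0], "turn": 0},
    {"linear": [0, -15, 0], "turn": 0},
    {"linear": [0, -18, 0], "turn": 0},
    {"linear": [0, -18, 0], "turn": 0},
    {"linear": [0, -18, 0], "turn": 0}
  ]
}}

```text
t: 19.7
eef_pos: [0.5727, 0.1652, 0.2285]
ee_rot: [0.568, 0.423, -0.421, -0.567]
contact_force: [0.2, 0.6, -0.9]
gripper_width: 0.402
```

Call:
{"op": "arm_command", "data": {
  "increments": [
    {"linear": [0, 0, 4], "turn": 0},
    {"linear": [0, 0, 8], "turn": 0},
    {"linear": [0, 0, 12], "turn": 0},
    {"linear": [0, 0, 16], "turn": 0},
    {"linear": [0, 0, 20], "turn": 0},
    {"linear": [0, 0, 20], "turn": 0},
    {"linear": [0, 0, 20], "turn": 0}
  ]
}}

```text
t: 20.4
eef_pos: [0.3798, 0.2227, 0.2263]
ee_rot: [-0.567, -0.422, 0.423, 0.567]
contact_force: [1.1, -0.1, 0.4]
gripper_width: 0.395
```

```bash
python3 s.py; python3 - <<'E'
from h import *
from station import bot
m=np.array([.481,.1927]); a=np.deg2rad(-16.7); R=np.array([[np.cos(a),-np.sin(a)],[np.sin(a),np.cos(a)]])
for n in("side","top"):
    f=bot.grab_frame(n); C=cloud(f)
    u,v=proj(f,[.55,.17,.05])[0].astype(int)
    cv2.imwrite(f"pics/{n}10.png",cv2.resize(f["img"][v-50:v+50,u-65:u+65],None,fx=6,fy=6,interpolation=cv2.INTER_CUBIC))
    L=(C[...,:2]-m)@R*1000; z=C[...,2]*1000
    q=(z>66)&(z<82)&(abs(L[...,1])<16)&(L[...,0]>40)&(L[...,0]<130)
    if q.sum()>5: print(n,q.sum(),L[q].mean(0).round(1),rect(np.c_[L[q]/1000]),np.median(z[q]))
    cv2.imwrite(f"pics/{n}11.png",f["img"])
E
```

```text
20.4 cradle xy [-105.5   -0.4] z 0.2263 yaw 73.37 F [1.1 0.2] 0.4 tau [ 0.01 -0.02 -0.04] 0.395
side 103 [94.9 -3.8] (array([94.7, -2.6]), array([20.7, 43.7]), 87.3) 73.95842497126004
top 122 [97.3 -1.5] (array([97.3, -1.6]), array([44. , 17.5]), 0.5) 74.20446945241487
```

View pics/side10.png

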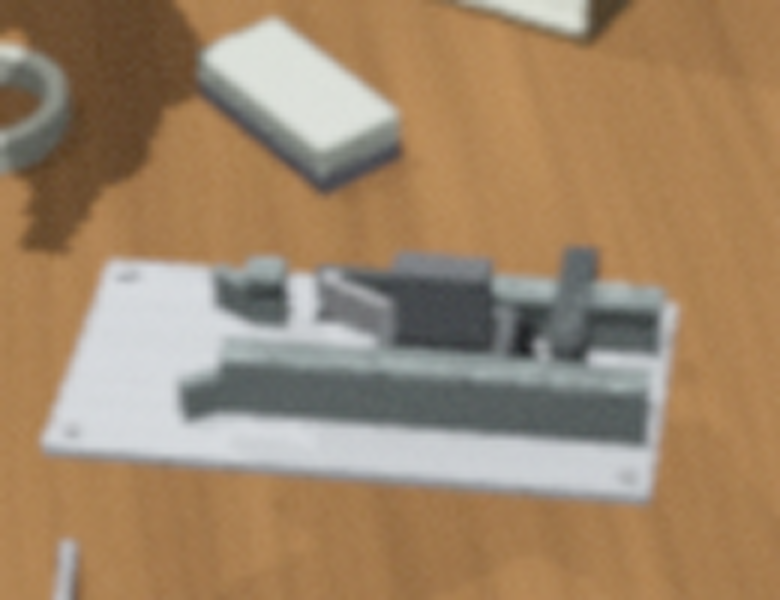

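View pics/top11.png

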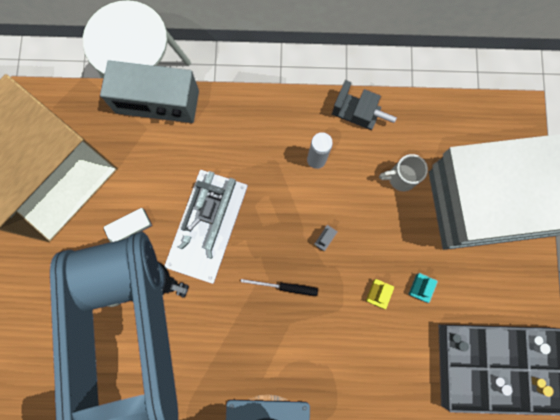

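The released pack sits level in the channel at x ≈ 96 mm, with its fin top at 74 mm. The pawl (320,275)-(390,330) is back at its rest angle behind it, and nothing visible has moved; the arm hides the tape. Handing in.

```bash
python3 -c "
from station import bot
print(bot.finish_job())"
```

```text
the job is handed in; nothing more can be done
None
```

The wide pack is loaded and caught in the cradle, and I handed the job in at about t = 20 s. I lowered it onto the porch, slid it in under the lips past the pawl until it clicked, released it and moved the arm away.

- **Push force:** the most I read along the channel was about 7.8 N. I stopped roughly 1.5 mm past the click, well short of the plate's bottom.
- **Click:** the drop in force was small, so I pulled back a few millimetres to check. The pack stopped at x ≈ 95.6 mm and the force reversed to +4.8 N, which showed the pawl was holding it.
- **Final position:** x is about 95–97 mm and the fin top about 74 mm, so the pack is flat on the plate. The pawl looks at rest behind it, and the tool reads no contact.
- **Disagreements:** the cameras differ by 1–2 mm on sideways position, giving an offset of about 1.5 to 3.8 mm, still within the 6 mm limit. A sideways force of 3–4 N deep in the channel, probably from rubbing one rail, disappeared on release.
- **Other objects:** those in view had not moved. The arm hid the tape in the last top picture, so I could not fully check it there, but I never touched it.

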